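# Lock the gear turntable with its cam clamp

## Robot

A 6-joint arm with a two-finger parallel gripper is mounted at the origin on the work surface. World frame = base frame: x ahead of the robot, y to its left, z up, the work surface at z = 0. Lengths are in m, angles in rad, forces in N, time in s.
With the tool pointing down it reaches from about 0.325 to 0.875 m from the base axis. Payload 4.4 kg.
Tool frame: the origin (TCP) lies between the finger pads; the fingertips stand 17 mm ahead of it and the grasp point (between the pads) lies 2 mm behind it; z points along the fingers, y is the line along which they close (so a half turn about z gives the same grasp; the last joint's range is limited). The gripper opens to 85 mm and grips with 20 to 120 N. Pads are 22 mm wide; open, the fingers measure 114 mm over their backs; the gripper's body (76 mm by 85 mm) begins 54 mm behind the grasp point. The pads swing forward as they close: fully open they stand 13 mm farther back than shut.
Start: joints at [1.194, 0.207, 1.542, -0, 1.393, -0.15], TCP at [0.129, 0.56, 0.248] pointing down, gripper open.
Joint ranges: [-2.73, 2.73], [-0.86, 2.22], [0.23, 2.46], [-1.11, 4.25], [0.08, 2.63], [-2.82, 2.82]. Speed limits (rad/s): [2.79, 2.79, 3.14, 3.14, 3.14, 3.14].

## Interface

Orientations are given as a unit quaternion [w, x, y, z].
In Python, from cell import arm, snapshot gives the robot as it stands.
- The arm moves only by the tool move_arm, never from a script. Its argument "commands" is text: rows parted by semicolons, each of 7 numbers parted by spaces: the shift along the tool's x, y, z in mm, then the turn, a rotation vector about the tool's x, y, z in rad, then the closure in counts, from 0 (fully open) to 255 (shut). In form: x y z rx ry rz fingers; .... A call has 1 to 20 rows; each row is the pose to reach, as a shift and turn from the pose commanded when the call began, along the tool's axes at that moment; what a row does not reach only later rows make up. A row lasts 1/8 s, in which the tool goes at most 62.5 mm and 10.7 degrees, less where a joint would pass 70% of its speed; a pose out of reach is approached as far as the arm can. A call with a gripper value outside its range is refused whole. The fingers move at their own pace and stop on an object; "squeeze" is the grip in N (left out, the last holds). Time passes only in rows, so rows that repeat a pose let the fingers close. It gives the time, the measured TCP pose, the force, the opening and the grip force at its end, in the units of the state.
- arm.get_state(): the state, without advancing time (a new reading comes with each control period).
- snapshot(name): name is "scene" or "top" or "wrist"; returns a dict with "img" (384x512x3 uint8, red, green, blue), "intrinsics" (3x3 intrinsics, pixels), "pose" (4x4, takes a point from camera to world coordinates). Camera axes: x right, y up, looking along -z (the intrinsics and any distortion apply to the point x, -y, -z); pixel columns grow to the right and rows downward; lengths in m; the calibration is good to about 2 mm. A picture is of the moment at which its call begins. There is no depth.
- arm.job_done(): hands the job in; it is judged then, once.
The state is a dict: "time": time; "qpos": joint angles; "joint_vel": joint speeds; "tau": joint torques, N m; "eef_pos": TCP position; "eef_rot": TCP orientation; "contact_force": force on the tool from outside, world axes, zero at the start; "ft_torque": the same for the moment, N m; "width": finger opening in m; "grasp_force": force on a finger pad.
Only numpy, scipy, OpenCV 4.12 (cv2) and the standard library are available. Lean on these libraries where they do the work, as an engineer would, in place of code of your own. Each camera call takes 0.05 s, during which the arm holds its last target. There are 200 camera calls.

## Task

Lock the gear turntable with its cam clamp: the brass thumb nut is set too tight, so loosen it until the red lever, pushed over from its open side, first meets the clamp's resistance halfway through its swing, then flip the lever all the way over so that it stays down by itself. Never force the lever, and leave the things on the turntable where they stand.

Things in the scene. Friction and masses are not known exactly. Their poses are not given: they have to be found in the camera images.
- clamp: Clamp on the robot's side of the turntable: blue fixed block 50 x 220 x 22 mm. Origin: centre of its underside, 12 mm over the bench; x points to the turntable's centre (190 mm off), z up. Brass nut at y +85, lever pin at y -70 mm; aluminium bar between, 30 mm wide, top 67 to 76 mm over the bench, goes up with the nut. A rubber foot from under the lever presses on the turntable's rim.
- nut (a joint): Turn of the thumb nut about its vertical axis, rad; grows counter-clockwise from above = loosening: the lever then bites 2.34 mm of cam travel later per rad. No end stops near. Its value alone tells nothing of the setting: the foot is worn by an unknown amount. Starts 0.7 to 3.3 rad too tight. Friction 0.32 N m; stays where left. Turn it only with the lever open or free.
- nut_grip (a point): Fixed point on the thumb nut's axis at the height to grip it, 101 mm over the bench. The nut is a knurled upright brass cylinder 36 mm across, from 76 to 112 mm over the bench, free all around, so that it can be gripped from above in any direction.
- lever (a joint): Swing of the cam lever, rad: 0 open (leaning 20 deg past upright, towards the nut), 0.35 upright, 1.05 halfway, 1.92 level, 2.1 closed (on the clamp's -y side, tip 10 deg below level). Past dead centre at 1.93 it goes home and stays; before, the load pushes it back to about where it bites. Foot's cam travel in mm: s = 13 (cos(1.93 - lever) + 0.351).
- cam_lever: The red lever; origin on the pin. If it bites at cam travel s0, the load is about 16.5 N per mm of s - s0, and the torque it needs is load x ds/dlever, plus 0.05 N m friction. Right: bite at 1.05 rad (s0 = 12.85 mm), then about 4 N at 70 mm from the pin at most, and 75 N of final load. If it bites earlier it needs up to 17 N; 14 N would harm it. Starts never bite before 0.4 rad.
- lever_pin (a point): Centre of the lever's pin, which runs along the clamp's x axis, 91 to 100 mm over the bench (it rises with the nut), between two steel cheeks that reach 12 mm above the pin, 19 mm towards the nut and 11 mm outward along the clamp's y, and 19 mm along x to either side (the pin's ends 23 mm).
- lever_tip (a point): Point near the lever's end, 85 mm from the pin, on the lever's middle line. The lever is a red bar, 16 mm wide (along the pin), 9 mm thick, ending 90 mm from the pin.
- turntable: White plastic disc, 250 mm across, 14 mm thick, turning freely on a vertical axis until clamped. Origin: centre of its underside, 30 mm over the bench; top 44 mm over the bench.
- mug: White ceramic mug, 76 mm across, 85 mm tall, standing on the far half of the turntable. Origin: centre of its foot.
- case: Green plastic mouthguard case, 70 x 62 x 24 mm, on the turntable. Origin: centre of its underside.
- grip_ring: Chrome ring, 56 mm across, 12 mm thick, lying on the turntable. Origin: centre of its underside.
- carabiner: Aluminium carabiner, 78 x 48 x 10 mm, lying on the turntable. Origin: centre of its underside.
- disc_turn (a joint): Turn of the turntable about its axis, rad; any value.
Not all that is in view belongs to the job. What is shaped like the mug but pink or purple is not meant.

How it is judged:
By the outcome, as a careful person would: the job done as asked, in the order asked, and still so for the second after the job is handed in, with the robot touching nothing.
It also fails if it takes over 69 s, if anything falls off the work surface, if the arm or the gripper's body presses on something with over 40 N, if the wrist force passes 120 N, or if a joint passes its speed limit or range.

## Working session

There is one attempt and no reset: what is moved stays moved. The work goes in short steps, Python scripts to look and compute and a tool call to move; the robot and the scene stay as the last step left them, time stands still between calls to the robot, and variables do not carry over. Pictures are saved under pics/ and viewed, at most 10 in all, crops included, and the job is handed in when it is done.

Besides the shell and the picture viewer there is one more tool, called after "Emit:" by a JSON object that holds its "name" and its "arguments". move_arm: Moves the arm, as the interface text tells. Its arguments: {"type":"object","properties":{"commands":{"type":"string"},"squeeze":{"type":"number"}},"required":["commands"]}

```bash
mkdir -p pics
python3 - <<'E'
from cell import arm, snapshot
import cv2,numpy as np,pickle
a=[]
for n in("scene","top"):
    s=snapshot(n); pickle.dump(s,open(f"pics/{n}0.pkl","wb")); a.append(s["img"][:,:,::-1])
    print(n,s["intrinsics"].tolist(),np.round(s["pose"],3).tolist(),s.keys())
    cv2.imwrite(f"pics/{n}0.png",cv2.resize(a[-1],(800,600),interpolation=cv2.INTER_CUBIC))
st=arm.get_state();print({k:np.round(v,3).tolist() for k,v in st.items()})
E
```

```text
scene [[398.8353170664217, 0.0, 257.08912675295215], [0.0, 398.8353170664217, 188.4022217386434], [0.0, 0.0, 1.0]] [[0.503, -0.539, 0.675, 1.18], [0.864, 0.299, -0.405, -0.293], [0.016, 0.787, 0.617, 0.626], [0.0, 0.0, 0.0, 1.0]] dict_keys(['img', 'intrinsics', 'pose'])
top [[483.34883559196436, 0.0, 260.3401205677267], [0.0, 483.34883559196436, 191.02896382236506], [0.0, 0.0, 1.0]] [[-0.013, 0.99, -0.143, 0.534], [-0.999, -0.018, -0.036, 0.019], [-0.038, 0.143, 0.989, 1.043], [0.0, 0.0, 0.0, 1.0]] dict_keys(['img', 'intrinsics', 'pose'])
{'time': 0.1, 'qpos': [1.194, 0.207, 1.543, 0.0, 1.393, -0.15], 'joint_vel': [0.001, -0.002, -0.003, 0.001, -0.001, 0.0], 'tau': [-0.0, -38.409, -29.255, -0.0, 0.005, -0.0], 'eef_pos': [0.129, 0.56, 0.247], 'eef_rot': [-0.0, 0.113, 0.994, -0.001], 'contact_force': [0.166, -0.737, -0.249], 'ft_torque': [-0.02, 0.007, -0.002], 'grasp_force': 0.0, 'width': 0.085}
```

View pics/scene0.png

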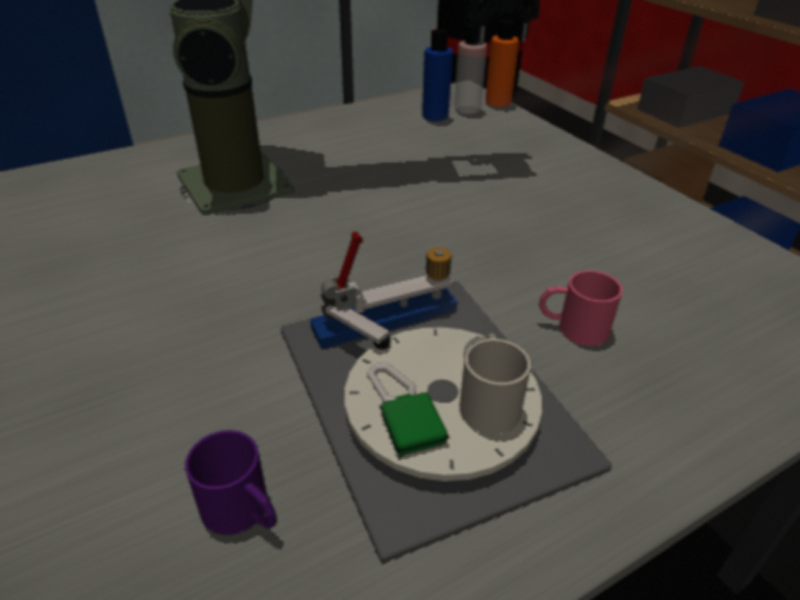

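View pics/top0.png

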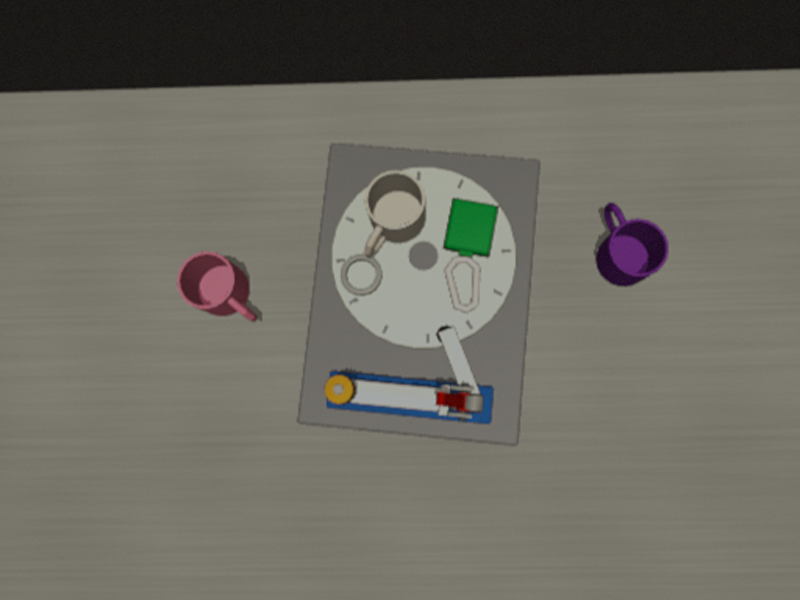

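Candidates: the nut is the brass cylinder at top (340,389) / scene (438,263). The orange bottle at scene (503,70) is off to the back and not it. The lever is the red bar at scene (350,258) / top (452,401). Next is one close crop and the localisation.

```bash
cat > h.py <<'E'
import numpy as np,pickle,cv2
def ray(s,u,v):
    K,P=s["intrinsics"],s["pose"]
    d=P[:3,:3]@np.array([(u-K[0,2])/K[0,0],-(v-K[1,2])/K[1,1],-1]); return P[:3,3],d
def plane(s,u,v,z):
    o,d=ray(s,u,v); return o+d*(z-o[2])/d[2]
def proj(s,p):
    K,P=s["intrinsics"],s["pose"]; c=P[:3,:3].T@(np.array(p)-P[:3,3])
    return K[0,0]*c[0]/-c[2]+K[0,2], K[1,1]*-c[1]/-c[2]+K[1,2]
E
python3 - <<'E'
from h import *
t=pickle.load(open("pics/top0.pkl","rb"));s=pickle.load(open("pics/scene0.pkl","rb"))
a=t["img"][225:290,195:325,::-1]; b=s["img"][140:225,190:300,::-1]
a=cv2.resize(a,(780,390),interpolation=cv2.INTER_CUBIC)
b=cv2.resize(b,(272,210),interpolation=cv2.INTER_CUBIC)
im=np.zeros((600,780,3),np.uint8);im[:390]=a;im[390:,:272]=b
im=np.clip(im*1.6,0,255).astype(np.uint8)
cv2.imwrite("pics/c1.png",im)
k=.64
print("nut",plane(t,340*k,389*k,.112)); print("disc",plane(t,424*k,257*k,.044))
for u,v in((329,371),(493,387),(491,423),(326,407)): print(plane(t,u*k,v*k,.034))
E
```

```text
nut [0.55775949 0.13586663 0.112     ]
disc [0.73447222 0.03081271 0.044     ]
[0.58387561 0.16044169 0.034     ]
[ 0.55956801 -0.05742923  0.034     ]
[ 0.51263592 -0.05343878  0.034     ]
[0.53627384 0.16435973 0.034     ]
```

View pics/c1.png

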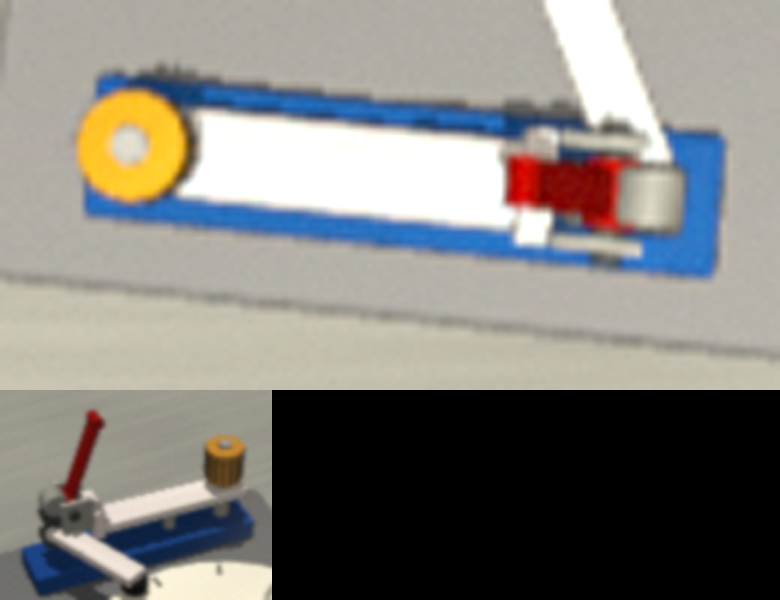

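The crop confirms both choices: the nut centre is at crop (133,145), the lever end at (522,180), and the lever's scene tip at crop (95,415). Next I fit the clamp frame, pin height and lever angle.

Run:
```python
from h import *
from scipy.optimize import least_squares
t=pickle.load(open("pics/top0.pkl","rb"));s=pickle.load(open("pics/scene0.pkl","rb"))
c=lambda u,v:(195+u/6-.4,225+v/6-.4)
cor=[((25,110),(97,75)),((25,-110),(725,133)),((-25,-110),(712,275)),((-25,110),(86,213))]
obs=[c(*o) for _,o in cor]+[c(133,145),(424*.64,257*.64)]
def W(p,x,y,z):
    C,S=np.cos(p[2]),np.sin(p[2]); return [p[0]+C*x-S*y,p[1]+S*x+C*y,z]
def f(p):
    pts=[W(p,a/1e3,b/1e3,.034) for (a,b),_ in cor]+[W(p,0,.085,.112),W(p,.19,0,.044)]
    return np.ravel([np.subtract(proj(t,q),o) for q,o in zip(pts,obs)])
r=least_squares(f,[.547,.052,-.11]);p=r.x;print(p,np.round(r.fun,1))
def tip(z,q,L=.09): return W(p,0,-.07+L*np.sin(.35-q),z+L*np.cos(.35-q))
g=lambda x:np.r_[np.subtract(proj(s,tip(*x)),(228.2,149.5)),np.subtract(proj(t,tip(*x)),c(522,180))]
r=least_squares(g,[.095,0]);print("pinz,q",r.x,r.fun)
print("nut",W(p,0,.085,.1),"pin",W(p,0,-.07,.095),"lever tip",tip(*r.x))
print("scene nut px",proj(s,W(p,0,.085,.112)))
```

```text
[ 0.54849588  0.0533925  -0.11302602] [ 0.1 -0.6  0.7  0.2  0.8  1.  -0.8  0.5 -0.2  0.  -0.6 -1.3]
pinz,q [ 0.09183228 -0.00012527] [-0.53660362  0.01086678 -0.46181154  0.28534931]
nut [np.float64(0.5580826513095548), np.float64(0.1378501429966028), 0.1] pin [np.float64(0.5406008947185934), np.float64(-0.0161608572160261), 0.095] lever tip [np.float64(0.5440827410533019), np.float64(0.014513556639637867), np.float64(0.17637196036777072)]
scene nut px (np.float64(279.54790819763014), np.float64(162.26066214479965))
```

Emit:
{"name": "move_arm", "arguments": {"commands": "-524 -414 -3 0 0 1.457 255;-524 -414 -3 0 0 1.457 255;-524 -414 -3 0 0 1.457 255;-524 -414 -3 0 0 1.457 255;-524 -414 -3 0 0 1.457 255;-524 -414 -3 0 0 1.457 255;-524 -414 -3 0 0 1.457 255;-524 -414 -3 0 0 1.457 255;-524 -414 -3 0 0 1.457 255;-524 -414 -3 0 0 1.457 255;-524 -414 -3 0 0 1.457 255;-524 -414 -3 0 0 1.457 255;-524 -414 -3 0 0 1.457 255;-524 -414 -3 0 0 1.457 255;-524 -414 -3 0 0 1.457 255"}}

```text
time: 1.98
eef_pos: [0.5462, 0.0401, 0.2514]
eef_rot: [-0.0, 0.745, 0.667, 0.0]
contact_force: [0.4, -1.2, -0.5]
width: 0.0003
grasp_force: 0.0
```

```bash
cat >> h.py <<'E'
P=(.5485,.0534,-.113)
def state():
    from cell import arm
    from scipy.spatial.transform import Rotation as R
    st=arm.get_state();C,S=np.cos(P[2]),np.sin(P[2]);M=np.array([[C,S],[-S,C]])
    c=M@(np.array(st["eef_pos"])[:2]-P[:2]);w,x,y,z=st["eef_rot"];A=R.from_quat([x,y,z,w]).as_matrix()
    yaw=np.arctan2(A[1,0],A[0,0])
    f=np.array(st["contact_force"]);f[:2]=M@f[:2]
    print("t",st["time"],"clamp xy mm",np.round(c*1e3,1),"z",np.round(st["eef_pos"][2]*1e3,1),"yaw-clampy",np.round(yaw-P[2]-np.pi/2,3),"toolz",np.round(A[:,2],3),"F clamp",np.round(f,2),"Tq",np.round(st["ft_torque"],2),"j6",np.round(st["qpos"][5],3),"w",st["width"],"gf",st["grasp_force"])
E
python3 -c "from h import *;state()"
```

```text
t 1.975 clamp xy mm [ -0.8 -13.4] z 251.4 yaw-clampy 0.002 toolz [-0.  0. -1.] F clamp [ 0.54 -1.15 -0.52] Tq [ 0.03  0.   -0.03] j6 0.026 w 0.0002617887472011073 gf 0.0
```

Emit:
{"name": "move_arm", "arguments": {"commands": "0 0 50 0 0 0 255;0 1 84 0 0 0 255;0 1 84 0 0 0 255;0 1 84 0 0 0 255;0 1 84 0 0 0 255"}}

```text
time: 2.6
eef_pos: [0.5494, 0.039, 0.1697]
eef_rot: [0.002, 0.746, 0.666, 0.002]
contact_force: [-0.2, -0.7, 0.0]
width: 0.0
grasp_force: 0.0
```

```bash
python3 -c "
from h import *;state()
from cell import snapshot
s=snapshot('scene');a=cv2.resize(s['img'][110:220,180:320,::-1],(763,600),interpolation=cv2.INTER_CUBIC);cv2.imwrite('pics/c2.png',np.clip(a*1.6,0,255).astype(np.uint8))
w=snapshot('wrist');cv2.imwrite('pics/w2.png',w['img'][:,:,::-1]);state()"
```

```text
t 2.6 clamp xy mm [  2.5 -14.2] z 169.7 yaw-clampy 0.0 toolz [ 0.004 -0.    -1.   ] F clamp [-0.13 -0.68  0.04] Tq [-0.01  0.   -0.04] j6 0.026 w 2.2835449302640002e-06 gf 0.0
t 2.7 clamp xy mm [  2.1 -14.3] z 169.2 yaw-clampy 0.0 toolz [ 0.003 -0.    -1.   ] F clamp [ 0.19 -0.08 -0.07] Tq [-0.03  0.04 -0.04] j6 0.026 w 0.0002206285739777159 gf 0.0
```

View pics/c2.png

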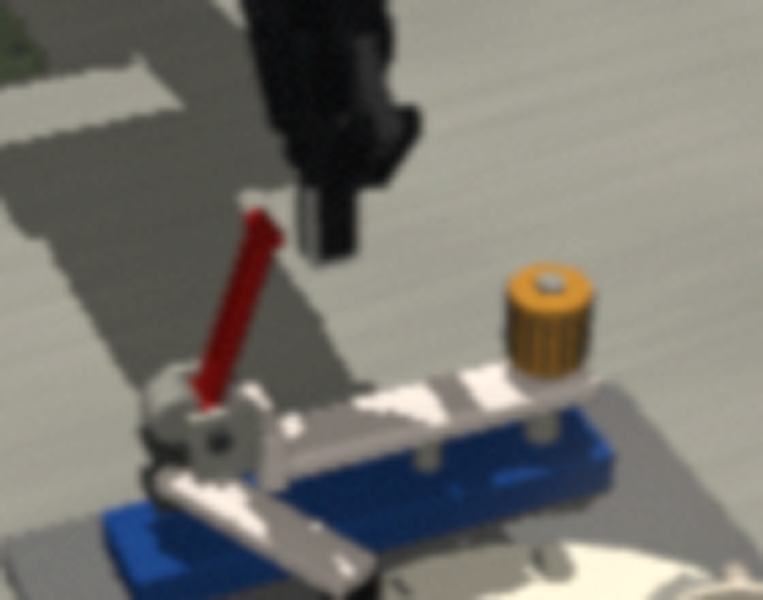

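The picture shows the closed fingertips (crop 325,255) just on the nut side of the red lever (260,225), overlapping its end in height. I push slowly toward -y.

Emit:
{"name": "move_arm", "arguments": {"commands": "-10 -2 2 0 0 0 255;-18 -2 2 0 0 0 255;-26 -2 2 0 0 0 255;-33 -2 2 0 0 0 255;-38 -2 2 0 0 0 255;-42 -2 2 0 0 0 255;-42 -2 2 0 0 0 255;-42 -2 2 0 0 0 255"}}

```text
time: 3.7
eef_pos: [0.5409, -0.0026, 0.1651]
eef_rot: [-0.0, 0.746, 0.666, -0.0]
contact_force: [1.0, 0.3, -0.8]
width: 0.0002
grasp_force: 0.0
```

```bash
python3 -c "from h import *;state()"
```

```text
t 3.7 clamp xy mm [ -1.3 -56.5] z 165.1 yaw-clampy 0.0 toolz [-0.001 -0.    -1.   ] F clamp [ 0.94  0.4  -0.78] Tq [-0.02  0.01 -0.03] j6 -0.052 w 0.0001587323556437375 gf 0.0
```

Emit:
{"name": "move_arm", "arguments": {"commands": "-3 0 0 0 0 0 255;-5 0 0 0 0 0 255;-5 0 0 0 0 0 255"}}

```text
time: 4.08
eef_pos: [0.5403, -0.0073, 0.1651]
eef_rot: [-0.0, 0.746, 0.666, 0.0]
contact_force: [1.0, 2.0, -1.2]
width: 0.0003
grasp_force: 0.9
```

Emit:
{"name": "move_arm", "arguments": {"commands": "-3 0 0 0 0 0 255;-5 0 0 0 0 0 255;-5 0 0 0 0 0 255"}}

```text
time: 4.45
eef_pos: [0.5397, -0.012, 0.1649]
eef_rot: [-0.001, 0.746, 0.666, 0.0]
contact_force: [0.5, 5.1, -3.3]
width: -0.0001
grasp_force: 2.2
```

```bash
cat >> h.py <<'E'
def lever(z0=None,show=None):
    """fit q (and pin z) to the red pixels of scene + top by silhouette centroid line"""
    from cell import snapshot
    from scipy.optimize import least_squares
    out=[]
    for n in("scene","top"):
        s=snapshot(n);i=s["img"].astype(int);K=proj(s,[.5406,-.0162,.12])
        m=(i[...,0]>60)&(i[...,0]>2.5*i[...,1])&(i[...,0]>2.5*i[...,2])
        v,u=np.nonzero(m);k=np.hypot(u-K[0],v-K[1])<50;out.append((s,np.c_[u,v][k]))
        if show and n=="scene":
            a=cv2.resize(s["img"][110:220,180:320,::-1],(763,600),interpolation=cv2.INTER_CUBIC);cv2.imwrite(show,np.clip(a*1.6,0,255).astype(np.uint8))
    s,pts=out[0]
    c=pts.mean(0);d=np.linalg.svd(pts-c)[2][0];d*=np.sign((c-proj(s,[.5406,-.0162,.092]))@d);e=c+d*((pts-c)@d).max()
    def tip(z,q,L=.09):
        C,S=np.cos(P[2]),np.sin(P[2]);y=-.07+L*np.sin(.35-q);return [P[0]-S*y,P[1]+C*y,z+L*np.cos(.35-q)]
    r=least_squares(lambda x:np.subtract(proj(s,tip(*x)),e),[.092,.5])
    r2=least_squares(lambda x:np.subtract(proj(s,tip(.092,x[0])),e),[.5])
    print("lever: end px",e.round(1),"pin z,q",r.x.round(3),"q at pin z .092",r2.x.round(3),"res",r2.fun.round(1),"n",len(pts))
E
python3 -c "
from h import *
state();lever(show='pics/c3.png')"
```

```text
t 4.45 clamp xy mm [ -1.3 -66. ] z 164.9 yaw-clampy -0.0 toolz [-0.     0.001 -1.   ] F clamp [-0.12  5.08 -3.29] Tq [ 0.93 -0.19 -0.02] j6 -0.071 w -7.743133471245994e-05 gf 2.156975269317627h.py:31: RuntimeWarning: Mean of empty slice.
  c=pts.mean(0);d=np.linalg.svd(pts-c)[2][0];d*=np.sign((c-proj(s,[.5406,-.0162,.092]))@d);e=c+d*((pts-c)@d).max()
  ret = um.true_divide(
Traceback (most recent call last):
  File "h.py", line 31, in lever
    c=pts.mean(0);d=np.linalg.svd(pts-c)[2][0];d*=np.sign((c-proj(s,[.5406,-.0162,.092]))@d);e=c+d*((pts-c)@d).max()
                                                                                                   ~~~~~~~~~~~~~~~^^
ValueError: zero-size array to reduction operation maximum which has no identity
```

View pics/c3.png

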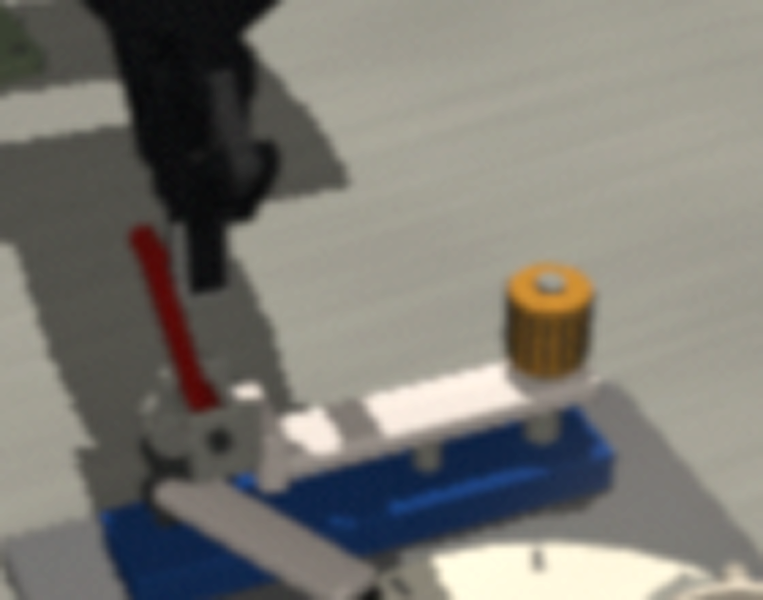

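The lever now leans away with its end at crop (143,230), and the finger touches its flank. I'll solve the angle by hand-read pixel and by a looser threshold.

```bash
sed -i 's/>60)&(i\[...,0\]>2.5\*i\[...,1\])&(i\[...,0\]>2.5\*i\[...,2\])/>25)\&(i[...,0]>2*i[...,1])\&(i[...,0]>2*i[...,2])/' h.py
python3 -c "
from h import *
lever();state()
from scipy.optimize import least_squares
s=pickle.load(open('pics/scene0.pkl','rb'))
def tip(z,q,L=.09):
    C,S=np.cos(P[2]),np.sin(P[2]);y=-.07+L*np.sin(.35-q);return [P[0]-S*y,P[1]+C*y,z+L*np.cos(.35-q)]
for q in (0,.4,.5,.55,.6,.7):print(q,np.round(proj(s,tip(.092,q)),1))
"
```

```text
lever: end px [205.7 151.8] pin z,q [0.094 0.536] q at pin z .092 [0.531] res [0.3 0.7] n 150
t 4.65 clamp xy mm [ -1.3 -66. ] z 164.9 yaw-clampy 0.0 toolz [-0.001  0.001 -1.   ] F clamp [ 0.19  5.03 -2.51] Tq [ 0.88 -0.16  0.04] j6 -0.07 w -2.9597475896524727e-05 gf 2.184931319206953
0 [227.7 149.4]
0.4 [211.3 150.8]
0.5 [207.2 152. ]
0.55 [205.1 152.8]
0.6 [203.1 153.7]
0.7 [199.1 155.7]
```

Bite: q is about 0.535 with about 0.27 N m, so s0 is about 5.8 mm and the nut needs roughly 3.0 rad of loosening. I go to the nut, turn 2.8 rad first, then re-measure.

Emit:
{"name": "move_arm", "arguments": {"commands": "20 1 0 0 0 0 255;60 1 -10 0 0 0.1 255;110 1 -10 0 0 0.28 0;151 1 -10 0 0 0.46 0;151 1 -10 0 0 1.75 0;151 1 -10 0 0 1.75 0;151 1 -10 0 0 1.75 0;151 1 -10 0 0 1.75 0;151 1 -10 0 0 1.75 0;151 1 -10 0 0 1.75 0;151 1 -10 0 0 1.75 0;151 1 -10 0 0 1.75 0;151 1 -10 0 0 1.75 0;151 1 -10 0 0 1.75 0;151 1 -10 0 0 1.75 0"}}

```text
time: 6.52
eef_pos: [0.558, 0.1374, 0.1753]
eef_rot: [0.0, 0.989, -0.145, 0.0]
contact_force: [-0.2, -0.1, 0.1]
width: 0.0855
grasp_force: 0.0
```

```bash
python3 -c "
from h import *
state();lever();
from cell import snapshot
w=snapshot('wrist');cv2.imwrite('pics/w4.png',w['img'][:,:,::-1])
print(np.round(proj(w,[.5581,.1379,.112]),1))"
```

```text
t 6.525 clamp xy mm [-0.  84.5] z 175.3 yaw-clampy -1.749 toolz [ 0. -0. -1.] F clamp [-0.16 -0.07  0.13] Tq [ 0.01  0.01 -0.01] j6 1.953 w 0.08551324633394088 gf 0.0
lever: end px [209.4 149.7] pin z,q [0.096 0.443] q at pin z .092 [0.435] res [0.4 1.5] n 144
[255.2 216.8]
```

View pics/w4.png

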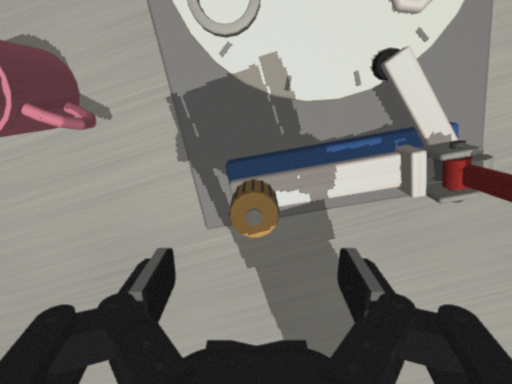

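The nut's top is at (254,215), within 2 px of the prediction (255,217). The released lever rests at q≈0.44, the bite point, so about 3.05 rad is needed. I descend and grip.

Emit:
{"name": "move_arm", "arguments": {"commands": "0 0 40 0 0 0 0;0 0 77 0 0 0 0;0 0 77 0 0 0 0;0 0 77 0 0 0 0;0 0 77 0 0 0 120;0 0 77 0 0 0 180;0 0 77 0 0 0 220;0 0 77 0 0 0 220;0 0 77 0 0 0 220;0 0 77 0 0 0 220", "squeeze": 50}}

```text
time: 7.92
eef_pos: [0.559, 0.1387, 0.0999]
eef_rot: [-0.001, 0.989, -0.146, 0.001]
contact_force: [-0.2, 4.6, 5.4]
width: 0.0348
grasp_force: 50.4
```

```bash
python3 -c "from h import *;state()"
```

```text
t 7.925 clamp xy mm [ 0.9 85.9] z 99.9 yaw-clampy -1.75 toolz [ 0.003  0.002 -1.   ] F clamp [-0.7   4.55  5.39] Tq [0.8  0.12 0.02] j6 1.954 w 0.03475959129760126 gf 50.41041433811188
```

Emit:
{"name": "move_arm", "arguments": {"commands": "0 0 0 0 0 -0.15 220;0 0 0 0 0 -0.32 220;0 0 0 0 0 -0.49 220;0 0 0 0 0 -0.66 220;0 0 0 0 0 -0.83 220;0 0 0 0 0 -1.0 220;0 0 0 0 0 -1.17 220;0 0 0 0 0 -1.34 220;0 0 0 0 0 -1.51 220;0 0 0 0 0 -1.68 220;0 0 0 0 0 -1.85 220;0 0 0 0 0 -2.02 220;0 0 0 0 0 -2.19 220;0 0 0 0 0 -2.36 220;0 0 0 0 0 -2.53 220;0 0 0 0 0 -2.7 220;0 0 0 0 0 -2.85 220;0 0 0 0 0 -2.9 220;0 0 0 0 0 -2.9 220"}}

```text
time: 10.3
eef_pos: [0.5598, 0.1382, 0.0999]
eef_rot: [0.002, 0.264, 0.965, 0.001]
contact_force: [3.0, 4.6, 5.9]
width: 0.0346
grasp_force: 50.4
```

```bash
python3 -c "from h import *;state();lever()"
```

```text
t 10.3 clamp xy mm [ 1.6 85.5] z 99.9 yaw-clampy 1.15 toolz [ 0.004  0.001 -1.   ] F clamp [2.51 4.89 5.91] Tq [ 0.53 -0.05  0.05] j6 -0.946 w 0.03459675914622139 gf 50.39299786090851
lever: end px [209.2 146.9] pin z,q [0.102 0.443] q at pin z .092 [0.423] res [1.2 4.1] n 157
```

The pin rose about 6.8 mm, which matches 2.9 rad with no slip. I release and go back to the lever.

Emit:
{"name": "move_arm", "arguments": {"commands": "0 0 0 0 0 0 0;0 0 0 0 0 0 0;0 0 -10 0 0 0 0;0 0 -50 0 0 0 0;0 0 -90 0 0 0.2 0;0 0 -90 0 0 0.4 255;0 0 -90 0 0 0.6 255;0 0 -90 0 0 0.75 255;0 0 -90 0 0 0.9 255;0 0 -90 0 0 1.05 255;0 0 -90 0 0 1.15 255;0 0 -90 0 0 1.15 255;0 0 -90 0 0 1.15 255"}}

```text
time: 12.02
eef_pos: [0.558, 0.1373, 0.1885]
eef_rot: [0.0, 0.746, 0.667, 0.0]
contact_force: [0.4, 1.1, -0.1]
width: 0.0001
grasp_force: 0.0
```

```bash
python3 -c "from h import *;state();lever()"
```

```text
t 12.025 clamp xy mm [-0.1 84.4] z 188.5 yaw-clampy 0.001 toolz [ 0. -0. -1.] F clamp [ 0.23  1.11 -0.1 ] Tq [ 0.01  0.02 -0.01] j6 0.203 w 9.232028283009509e-05 gf 0.0
lever: end px [209.2 146.7] pin z,q [0.103 0.445] q at pin z .092 [0.423] res [1.2 4.3] n 160
```

Emit:
{"name": "move_arm", "arguments": {"commands": "-50 0 10 0 0 0 255;-100 0 17 0 0 0 255;-130 0 17 0 0 0 255;-138 0 17 0 0 0 255;-144 0 17 0 0 0 255;-149 0 17 0 0 0 255;-154 0 17 0 0 0 255;-159 0 17 0 0 0 255;-164 0 17 0 0 0 255;-164 0 17 0 0 0 255;-164 0 17 0 0 0 255"}}

```text
time: 13.5
eef_pos: [0.5395, -0.0259, 0.1714]
eef_rot: [0.0, 0.746, 0.666, -0.0]
contact_force: [1.0, 0.6, -0.4]
width: -0.0005
grasp_force: 0.0
```

```bash
python3 -c "from h import *;state();lever()"
```

```text
t 13.5 clamp xy mm [  0.  -79.8] z 171.4 yaw-clampy -0.0 toolz [ 0.    -0.001 -1.   ] F clamp [ 0.94  0.74 -0.44] Tq [ 0.01  0.03 -0.04] j6 -0.095 w -0.0005062829582095673 gf 0.0
lever: end px [196.1 153.7] pin z,q [0.101 0.771] q at pin z .092 [0.737] res [1.6 2.8] n 146
```

Emit:
{"name": "move_arm", "arguments": {"commands": "-4 0 0 0 0 0 255;-8 0 0 0 0 0 255;-8 0 0 0 0 0 255"}}

```text
time: 13.98
eef_pos: [0.5385, -0.034, 0.1713]
eef_rot: [0.0, 0.746, 0.666, -0.0]
contact_force: [-0.3, 0.2, 0.4]
width: 0.0
grasp_force: 0.0
```

Emit:
{"name": "move_arm", "arguments": {"commands": "-2 0 0 0 0 0 255;-4 0 0 0 0 0 255;-4 0 0 0 0 0 255"}}

```text
time: 14.35
eef_pos: [0.5381, -0.0377, 0.1713]
eef_rot: [0.0, 0.746, 0.666, -0.0]
contact_force: [0.3, -0.9, 0.7]
width: -0.0001
grasp_force: 0.1
```

Emit:
{"name": "move_arm", "arguments": {"commands": "-2 0 0 0 0 0 255;-4 0 0 0 0 0 255;-4 0 0 0 0 0 255"}}

```text
time: 14.72
eef_pos: [0.5376, -0.0417, 0.1713]
eef_rot: [0.0, 0.746, 0.666, -0.0]
contact_force: [1.0, -0.4, -0.2]
width: 0.0001
grasp_force: 0.0
```

```bash
python3 -c "from h import *;state();lever()"
```

```text
t 14.725 clamp xy mm [ -0.1 -95.7] z 171.3 yaw-clampy -0.0 toolz [-0. -0. -1.] F clamp [ 1.07 -0.3  -0.2 ] Tq [-0.02  0.04 -0.04] j6 -0.124 w 9.264106344156111e-05 gf 0.04768596598296426
lever: end px [188.5 159.6] pin z,q [0.1   0.986] q at pin z .092 [0.943] res [1.8 2.1] n 171
```

Emit:
{"name": "move_arm", "arguments": {"commands": "-2 0 0 0 0 0 255;-4 0 0 0 0 0 255;-4 0 0 0 0 0 255"}}

```text
time: 15.2
eef_pos: [0.5372, -0.0456, 0.1713]
eef_rot: [0.0, 0.746, 0.666, -0.0]
contact_force: [0.5, 0.2, -0.1]
width: -0.0
grasp_force: 0.2
```

```bash
python3 -c "from h import *;state();lever()"
```

```text
t 15.2 clamp xy mm [ -0.1 -99.6] z 171.3 yaw-clampy -0.0 toolz [-0. -0. -1.] F clamp [ 0.5   0.27 -0.12] Tq [ 0.04 -0.05  0.01] j6 -0.132 w -2.2670421559492265e-05 gf 0.20339991082437336
lever: end px [187.2 161.2] pin z,q [0.1   1.028] q at pin z .092 [0.986] res [1.7 1.8] n 174
```

Emit:
{"name": "move_arm", "arguments": {"commands": "-2 0 0 0 0 0 255;-4 0 0 0 0 0 255;-4 0 0 0 0 0 255"}}

```text
time: 15.68
eef_pos: [0.5367, -0.0494, 0.1713]
eef_rot: [-0.0, 0.746, 0.666, 0.0]
contact_force: [0.2, 1.8, -0.6]
width: -0.0001
grasp_force: 0.5
```

```bash
python3 -c "from h import *;state();lever()"
```

```text
t 15.675 clamp xy mm [-1.000e-01 -1.035e+02] z 171.3 yaw-clampy -0.0 toolz [-0.  0. -1.] F clamp [-0.02  1.78 -0.56] Tq [0.24 0.01 0.02] j6 -0.139 w -8.287404516291514e-05 gf 0.5352785676950589
lever: end px [185.8 162.4] pin z,q [0.1   1.075] q at pin z .092 [1.028] res [1.8 1.8] n 177
```

Emit:
{"name": "move_arm", "arguments": {"commands": "-2 0 0 0 0 0 255;-4 0 0 0 0 0 255;-4 0 0 0 0 0 255;-4 0 0 0 0 0 255"}}

```text
time: 16.27
eef_pos: [0.5363, -0.0534, 0.1713]
eef_rot: [0.0, 0.746, 0.666, -0.0]
contact_force: [0.1, 1.5, 0.5]
width: -0.0001
grasp_force: 0.7
```

```bash
python3 -c "
from h import *
for i in range(3): state()
lever();state()"
```

```text
t 16.275 clamp xy mm [-1.000e-01 -1.075e+02] z 171.3 yaw-clampy -0.0 toolz [-0. -0. -1.] F clamp [-0.11  1.51  0.53] Tq [ 0.39 -0.04 -0.  ] j6 -0.147 w -0.00013748284548204892 gf 0.7232246431522071
t 16.275 clamp xy mm [-1.000e-01 -1.075e+02] z 171.3 yaw-clampy -0.0 toolz [-0. -0. -1.] F clamp [-0.11  1.51  0.53] Tq [ 0.39 -0.04 -0.  ] j6 -0.147 w -0.00013748284548204892 gf 0.7232246431522071
t 16.275 clamp xy mm [-1.000e-01 -1.075e+02] z 171.3 yaw-clampy -0.0 toolz [-0. -0. -1.] F clamp [-0.11  1.51  0.53] Tq [ 0.39 -0.04 -0.  ] j6 -0.147 w -0.00013748284548204892 gf 0.7232246431522071
lever: end px [184.5 163.9] pin z,q [0.1   1.119] q at pin z .092 [1.071] res [1.7 1.6] n 189
t 16.375 clamp xy mm [-1.000e-01 -1.075e+02] z 171.3 yaw-clampy 0.0 toolz [-0. -0. -1.] F clamp [ 1.22  2.31 -0.07] Tq [ 0.31 -0.05 -0.05] j6 -0.147 w -0.00014679698583890875 gf 0.6824287155177444
```

The bite is at about 1.05-1.08 rad, which is on target. Now I sweep the lever over along its arc, checking the force midway.

Emit:
{"name": "move_arm", "arguments": {"commands": "-4 0 4 0 0 0 255;-8 0 9 0 0 0 255;-13 0 15 0 0 0 255;-18 0 21 0 0 0 255;-18 0 21 0 0 0 255"}}

```text
time: 17.0
eef_pos: [0.5343, -0.0713, 0.1496]
eef_rot: [-0.0, 0.746, 0.666, 0.0]
contact_force: [1.1, 3.2, 2.4]
width: -0.0002
grasp_force: 1.4
```

```bash
python3 -c "
from h import *
state();lever()"
```

```text
t 17.0 clamp xy mm [  -0.  -125.5] z 149.6 yaw-clampy -0.001 toolz [ 0.     0.001 -1.   ] F clamp [0.7  3.27 2.42] Tq [ 0.61 -0.1  -0.  ] j6 -0.18 w -0.00024839685747010107 gf 1.3699350971728563
lever: end px [177.8 178.3] pin z,q [0.092 1.442] q at pin z .092 [1.444] res [-0. -0.] n 230
```

Emit:
{"name": "move_arm", "arguments": {"commands": "-4 0 6 0 0 0 255;-7 0 12 0 0 0 255;-10 0 20 0 0 0 255;-12 0 27 0 0 0 255;-12 0 32 0 0 0 255;-12 0 36 0 0 0 255;-12 0 38 0 0 0 255;-12 0 39 0 0 0 255;-12 0 39 0 0 0 255"}}

```text
time: 18.23
eef_pos: [0.5329, -0.0832, 0.1113]
eef_rot: [0.0, 0.746, 0.666, -0.0]
contact_force: [-0.4, 0.8, 0.5]
width: 0.0002
grasp_force: 0.0
```

```bash
python3 -c "
from h import *
state();lever()"
```

```text
t 18.225 clamp xy mm [-1.000e-01 -1.374e+02] z 111.3 yaw-clampy 0.0 toolz [-0. -0. -1.] F clamp [-0.44  0.78  0.51] Tq [-0.03 -0.    0.04] j6 -0.202 w 0.00017805983707628407 gf 0.0
lever: end px [178.7 198.6] pin z,q [0.047 1.539] q at pin z .092 [2.058] res [-2.6  0.9] n 256
```

No force remains, so the lever has snapped home. I lift straight up and look.

Emit:
{"name": "move_arm", "arguments": {"commands": "0 0 -40 0 0 0 255;0 0 -100 0 0 0 255;0 0 -150 0 0 0 255;0 0 -150 0 0 0 255;0 0 -150 0 0 0 255;0 0 -150 0 0 0 255;0 0 -150 0 0 0 255;0 0 -150 0 0 0 255"}}

```text
time: 19.32
eef_pos: [0.5325, -0.083, 0.2603]
eef_rot: [-0.001, 0.746, 0.666, -0.0]
contact_force: [-0.1, -0.3, 0.5]
width: 0.0001
grasp_force: 0.0
```

```bash
python3 -c "
from h import *
state();lever()
from cell import snapshot
s=snapshot('scene');cv2.imwrite('pics/e.png',cv2.resize(np.clip(s['img'][100:330,150:400,::-1]*1.5,0,255).astype(np.uint8),(650,598),interpolation=cv2.INTER_CUBIC))"
```

```text
t 19.325 clamp xy mm [  -0.5 -137.4] z 260.3 yaw-clampy 0.0 toolz [-0.002  0.001 -1.   ] F clamp [-0.07 -0.27  0.53] Tq [-0.02  0.03 -0.  ] j6 -0.202 w 8.253799943692677e-05 gf 0.0
lever: end px [178.5 198.1] pin z,q [0.049 1.55 ] q at pin z .092 [2.04] res [-2.5  0.8] n 284
```

View pics/e.png

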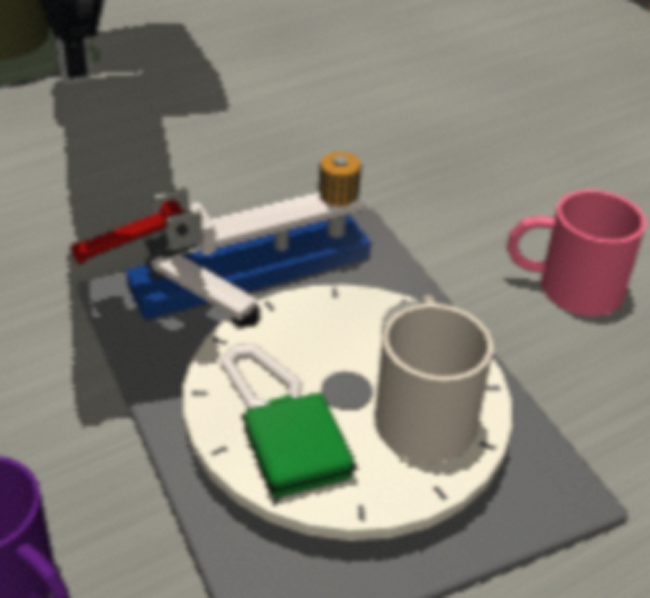

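The lever lies closed on the -y side, tip at crop (80,253), below its pin. The foot presses on the rim at (245,315), the things on the disc stand where they were, and the arm is clear.

```bash
python3 -c "
from cell import arm
print(arm.job_done())"
```

```text
the job is handed in; nothing more can be done
None
```

The turntable is locked and handed in at about 19 s: I loosened the nut about 2.9 rad, the lever then met resistance at about 1.05–1.08 rad (target 1.05), and it now stays closed by itself, with about 6 N the highest force read on it and the things on the disc not visibly moved.

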